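# Isolate the fuse box and draw its fuse with the fuse puller

### The arm

A 7-joint arm with a two-finger parallel gripper is mounted at the origin on a cart in front of the work surface, level with it; the furniture and walls round the work are solid. World frame = base frame: x ahead of the robot, y to its left, z up, the work surface at z = 0. Lengths are in m, angles in rad, forces in N, time in s.
With the tool pointing down it reaches from about 0.35 to 0.9 m from the base axis. Payload 19.9 kg.
Tool frame: the origin (TCP) lies between the finger pads; the fingertips stand 19 mm ahead of it and the grasp point (between the pads) is the TCP; z points along the fingers, y is the direction in which the jaws open and shut (so a half turn about z gives the same grasp; the last joint's range is limited). The gripper opens to 94 mm and grips with 3 to 60 N. Pads are 16 mm wide; open, the fingers measure 119 mm over their backs; the gripper's body (75 mm by 177 mm) begins 78 mm behind the grasp point.
Start: joints at [1.169, 0.417, -0.01, 1.614, 0.005, 1.111, -0.053], TCP at [0.221, -0.585, 0.224] pointing down, gripper open.
Joint ranges: [-2.81, 2.81], [-0.39, 2.02], [-1.27, 1.25], [0.06, 2.57], [-1.19, 4.33], [0.19, 2], [-2.82, 2.82]. Speed limits (rad/s): [1.89, 1.89, 2.39, 2.39, 3.01, 3.01, 3.01].

### API

Orientations are given as a 3x3 rotation matrix whose columns are the frame's x, y, z axes.
In Python, from rig import robot gives the robot as it stands. Calls block until the motion is done:
- robot.move_ptp(position, orientation): joint-space move of the TCP to a pose.
- robot.move_linear(position, velocity=0.15, frame=None, threshold=None): straight line of the TCP; frame=None keeps the orientation; velocity is the mean speed in m/s. With threshold (N) it stops when the force on the tool has changed by that much, and returns True; else False.
- robot.goto_joints(angles): joint-space move.
- robot.gripper_to(opening): finger opening in m; the grip force is fixed at half the most; returns when the fingers have stopped.
- robot.pause(seconds).
- robot.ik(position, orientation): joint angles nearest the present ones, or None.
- robot.get_state(): the state.
- robot.grab_frame(name): name is "side" or "top"; returns the picture (384x512x3 uint8, red, green, blue); there is no depth.
- robot.camera_info(name): a dict with "fx", "fy", "cx", "cy" (pixels), "rvec" (rotation vector, rad) and "tvec" (3), from world to camera coordinates, as OpenCV has them. Camera axes: x right, y down, z forward; pixel columns grow to the right and rows downward; lengths in m; the calibration is good to about 2 mm. A picture is of the moment at which its call begins. camera_info takes no time and is no camera call.
A pose or a line that the arm cannot do raises robot.PlanningError and nothing moves.
- robot.sign_off(): hands the job in, once; it reports no verdict.
The state is a dict: "time": time; "qpos": joint angles; "joint_vel": joint speeds; "effort": joint torques, N m; "ee_pos": TCP position; "tool_rot": TCP orientation; "force": force on the tool from outside, world axes, zero at the start; "moment": the same for the moment, N m; "opening": finger opening in m.
Only numpy, scipy, OpenCV 4.12 (cv2) and the standard library are available. Lean on these libraries where they do the work, as an engineer would, in place of code of your own. Each camera call takes 0.05 s, during which the arm holds its last target. There are 200 camera calls.

### The job

The machine's fuse box lies open on the bench: first make it dead by pulling the two-pole isolating plug up out of its sprung socket, and set it down on the bench clear of the box. Then take the fuse puller (the black tongs standing in the wooden holder), squeeze its jaws shut on the white ceramic fuse and draw the fuse up out of its spring clips, never touching the fuse with the fingers and leaving the waisted metal link next to it seated. Finish still gripping the puller, with the fuse held still in its jaws well above the box (at least 12 cm above the bench) and touching nothing else; leave the other things on the bench where they are.

Things in the scene. Friction and masses are not known exactly. Their poses are not given: they have to be found in the camera images.
- fuse_box: open grey sheet-steel fuse box lying on its back, fixed to the bench, 124 x 204 mm, walls 32 mm high (with 12 mm flanges at front and back). Origin: centre of its underside, on the bench. x points to its back (away from the robot at yaw 0), y to the left along its long side, z up. From y = +56 mm to the right: isolating socket, fuse way 0 (y = -8 mm), fuse way 1 (y = -58 mm)
- way_0 (a point): centre of the fuse way next to the isolating socket (on the axis of a seated fuse or link, 40 mm above the bench); axes as the box
- way_1 (a point): centre of the outer fuse way, at the end of the box, 50 mm from the other; axes as the box. Each way has a pair of brass spring clips at each end (13 to 30 mm from the middle along x) which hook over the end caps and let go upwards at about 5 N; between them, over a length of 23 mm, nothing stands beside or under the ceramic body but a moulded base 11 mm high
- fuse: white ceramic cartridge fuse with two steel end caps, 60 g, 58 mm long along its x (the box's x when seated); caps 22 mm across and 15.5 mm long, ceramic body between them 20 mm across and 27 mm long. It sits in way 0 or way 1. Origin at its centre
- fuse_center (a point): centre of the fuse, on its axis; 40 mm above the bench when seated; its x is the fuse's axis
- link: solid steel link, same length and caps as the fuse but with a waist only 10 mm thick between the caps; it sits in the other way and stays there. Origin at its centre
- plug: grey two-pole isolating plug, 90 g: a plate 50 mm (x) x 46 mm (y) x 14 mm, a grip fin upright on it, and two brass contact bars 10 mm thick beneath it. Origin: on its middle, 30 mm below the plate and 10 mm below the lowest edge of the contact bars (level with the bench when the plug is seated). It stands on its bars when set down. The socket's springs hold the bars against about 9 N of pull; after 11 mm of upward travel it is free of the springs, after 19 mm of the socket
- plug_fin (a point): grip point of the plug's fin, 69.5 mm above the plug's origin and so 69 mm above the bench when seated, 59.5 mm above the surface that it stands on when set down. The fin is 38 mm long (x), 14 mm thick (y, the direction to pinch it) and its top is 10 mm above this point, the plate's upper face 26 mm below it
- socket (a point): where the fin's grip point is when the plug is seated (on the box, 69 mm above the bench); axes as the box
- puller: fuse puller: black scissor tongs 176 mm tall, 120 g, standing upright with the handles up and the jaws down in the holder's pocket. Origin at the rivet (80 mm above the bench in the holder); z up along the tongs, y the direction in which handles and jaws open and close
- puller_grip (a point): midway between the two handles, 70 mm above the rivet (150 mm above the bench in the holder), where to grip them. The handles' straight grips are 18 mm wide (x), reach from 27 mm below to 32 mm above this point, and measure 53 mm over their outsides (y) here when open; they spread slightly wider upwards. A squeeze of 3 N (open) to 5 N (closed) moves them against the spring; at 36 mm over the outsides the jaws are shut on a 20 mm bar
- puller_jaws (a point): midway between the two V-shaped rubber jaws, 62 mm below the rivet and 132 mm below puller_grip. The jaws are 13 mm wide (x), each has a V groove along x for a round bar, and they end 12 mm below this point. Open, their lips are 30 mm apart; 8 mm of squeeze at the handles brings them about 8 mm together
- puller_arm_l (a joint): angle by which one half of the puller has closed (rad): 0 open, about 0.12 shut on the fuse's ceramic body, 0.20 closed on nothing. The other half moves alike
- holder: wooden holder fixed to the bench: foot 60 x 96 mm, block 37 mm (x) x 80 mm (y), top 55 mm above the bench, with an open pocket 17 x 64 mm and 49 mm deep in which the puller stands. Origin: centre of its underside; axes as the standing puller's
- screwdriver: red-handled screwdriver, 220 mm, loose, a bystander
- pliers: blue-handled pliers, 171 mm, loose, a bystander
- hole_saw: hole saw, 52 mm wide, 74 mm tall, loose, a bystander
- tape_roll: roll of masking tape, 83 mm across, loose, a bystander
Not all that is in view belongs to the job. Leave any blue or orange look-alike of the plug alone.

How it is judged:
By the outcome, as a careful person would: the job done as asked, in the order asked, and still so for the second after the job is handed in, while the arm keeps its last pose, push and grip.
It also fails if it takes over 62 s, if anything falls off the work surface, if the arm or the gripper's body presses on something with over 40 N, if the wrist force passes 120 N, or if a joint passes its speed limit or range.

## Working session

There is one attempt and no reset: what is moved stays moved. The work goes in short steps, each a Python script; the robot and the scene stay as the last script left them, time stands still between calls to the robot, and variables do not carry over. Pictures are saved under pics/ and viewed, about 8 in all and at most 12, crops included, and the job is handed in when it is done.

```bash
mkdir -p pics
python3 - <<'E'
from rig import robot
import cv2
for n in("top","side"):
    im=robot.grab_frame(n); cv2.imwrite(f"pics/{n}0.png",cv2.resize(im[:,:,::-1],(800,600),interpolation=cv2.INTER_CUBIC)); cv2.imwrite(f"pics/{n}0_raw.png",im[:,:,::-1])
    print(n,robot.camera_info(n))
s=robot.get_state();print(s)
E
```

```text
top {'fx': 404.97575778224, 'fy': 404.97575778224, 'cx': 257.6879745897421, 'cy': 188.66240326376948, 'rvec': array([ 2.2131364 , -2.15408125,  0.06101907]), 'tvec': array([0.20575483, 0.49728905, 1.09871675])}
side {'fx': 435.2111939772097, 'fy': 435.2111939772097, 'cx': 256.86995168950506, 'cy': 193.20166439590014, 'rvec': array([ 2.26359639, -0.21611451,  0.11454494]), 'tvec': array([-0.42484884,  0.29508863,  0.77300875])}
{'time': 0.1, 'qpos': array([ 1.16851255,  0.41790628, -0.01027471,  1.61407294,  0.00466144,
        1.11070618, -0.05300962]), 'joint_vel': array([ 0.0011285 , -0.00297103,  0.00030967, -0.0019569 ,  0.00105893,
        0.00109087, -0.00333355]), 'effort': array([ 1.59551393e-03, -8.52573109e+01,  6.40589185e-01, -4.26691568e+01,
       -4.87652316e-02,  1.63764122e-02,  1.49478583e-04]), 'ee_pos': array([ 0.22050938, -0.58448559,  0.2239102 ]), 'tool_rot': array([[ 9.35636234e-01,  3.52965508e-01, -4.33922641e-04],
       [ 3.52965769e-01, -9.35635726e-01,  9.76807290e-04],
       [-6.12142444e-05, -1.06709613e-03, -9.99999429e-01]]), 'force': array([-0.08559231,  0.29939783,  1.2853557 ]), 'moment': array([0.00601108, 0.03302954, 0.02115598]), 'opening': 0.09385211247118266}
```

View pics/top0.png

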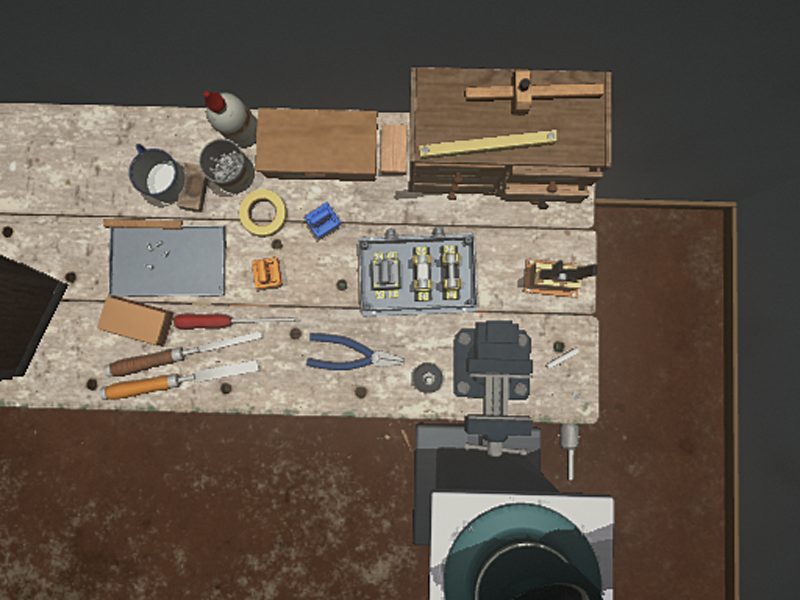

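View pics/side0.png

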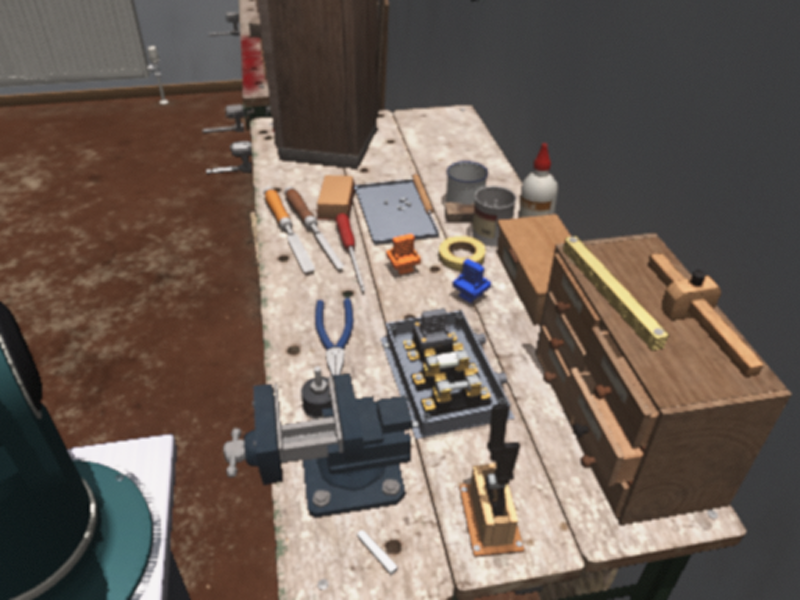

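The top view shows the grey fuse box at (418,275). In it, left to right, are the grey plug (385,272), the white fuse (423,270) in way 0, and the steel link (451,268) in way 1. The puller holder is at (552,277). Plug look-alikes are orange at (267,272) and blue at (322,220). I choose the grey plug in the box and check it in one close crop.

```bash
cat > h.py <<'E'
import numpy as np,cv2
from rig import robot
def cam(n):
    c=robot.camera_info(n);K=np.array([[c['fx'],0,c['cx']],[0,c['fy'],c['cy']],[0,0,1]]);return K,np.array(c['rvec']),np.array(c['tvec'])
def proj(n,P):
    K,r,t=cam(n);return cv2.projectPoints(np.atleast_2d(np.array(P,float)),r,t,K,None)[0].reshape(-1,2)
def ray(n,uv,z):
    K,r,t=cam(n);R=cv2.Rodrigues(r)[0];d=R.T@np.linalg.solve(K,[uv[0],uv[1],1]);c=-R.T@t;return c+d*(z-c[2])/d[2]
def crop(n,im,x0,y0,x1,y1,s):
    return cv2.resize(im[y0:y1,x0:x1],None,fx=s,fy=s,interpolation=cv2.INTER_CUBIC)
E
python3 - <<'E'
from h import *
t=cv2.imread('pics/top0_raw.png');s=cv2.imread('pics/side0_raw.png')
a=crop('top',t,222,140,392,210,4.7);b=crop('side',s,240,190,340,360,1.0)
cv2.imwrite('pics/c1.png',a[:600,:800])
cv2.imwrite('pics/c2.png',crop('side',s,230,185,350,365,3.33)[:600])
print(proj('top',[[0,0,0],[.22,-.585,.224],[.5,0,0]]),proj('side',[[.22,-.585,.224]]))
k=512/800
for u in [(362,237),(477,237),(475,312),(361,310)]: print(u,ray('top',np.array(u)*k,.032))
E
```

```text
[[333.52709926 371.95806062]
 [621.91207424 316.47397766]
 [336.23849651 188.13689284]] [[  76.0920308  1101.52047299]]
(362, 237) [0.5900374  0.29288405 0.032     ]
(477, 237) [0.59526668 0.09176144 0.032     ]
(475, 312) [0.46401317 0.09264791 0.032     ]
(361, 310) [0.46214634 0.29059302 0.032     ]
```

View pics/c1.png

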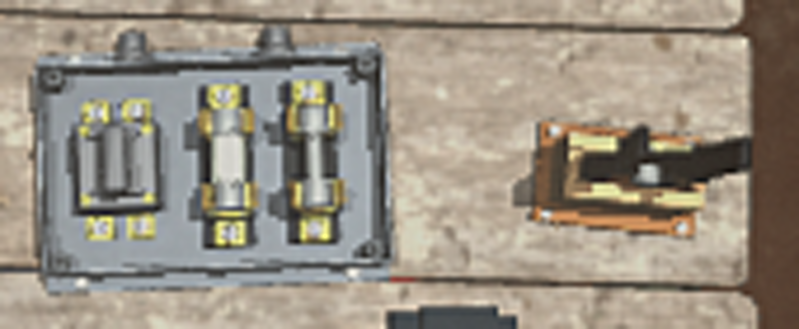

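View pics/c2.png

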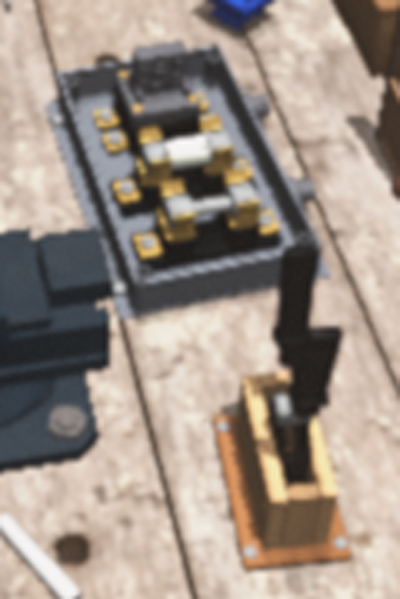

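```bash
cat > fit.py <<'E'
from h import *
from scipy.optimize import least_squares
def T(p): return (np.array(p)+.5)/4.7-.5+[222,140]
def S(p): return (np.array(p)+.5)/3.33-.5+[230,185]
def fit(obs,x0,loss='soft_l1'):
    def f(q):
        c,s=np.cos(q[2]),np.sin(q[2]);r=[]
        for n,P,uv in obs:
            w=[q[0]+c*P[0]-s*P[1],q[1]+s*P[0]+c*P[1],P[2]];r+=list(proj(n,w)[0]-uv)
        return np.array(r)
    o=least_squares(f,x0,loss=loss);return o.x,f(o.x).reshape(-1,2)
def wire(n,q,pts):
    c,s=np.cos(q[2]),np.sin(q[2]);P=np.array(pts,float)
    return proj(n,np.c_[q[0]+c*P[:,0]-s*P[:,1],q[1]+s*P[:,0]+c*P[:,1],P[:,2]])
def rect(a,b,z,cx=0,cy=0): return [(cx+a,cy+b,z),(cx+a,cy-b,z),(cx-a,cy-b,z),(cx-a,cy+b,z)]
E
cat > m.py <<'E'
from fit import *
box=[('top',(.062,.102,.032),T((38,68))),('top',(.062,-.102,.032),T((381,43))),('top',(-.062,-.102,.032),T((391,263))),('top',(-.062,.102,.032),T((45,279))),
('top',(0,-.008,.05),T((229,160))),('top',(0,.056,.079),T((118,160))),('side',(0,-.008,.05),S((186,146))),
('top',(.029,-.058,.05),T((315,103))),('top',(-.029,-.058,.05),T((313,212))),('side',(-.062,-.102,.032),S((133,290))),('side',(.062,-.102,.032),S((318,243)))]
q,r=fit(box,[.53,.19,0]);print(q,np.round(r,1).tolist())
hol=[('top',(.03,.048,.006),T((541,122))),('top',(.03,-.048,.006),T((708,132))),('top',(-.03,-.048,.006),T((693,235))),('top',(-.03,.048,.006),T((530,218))),
('top',(.0185,.04,.055),T((567,133))),('top',(-.0185,-.04,.055),T((703,207))),('side',(-.0185,.04,.055),S((243,376))),('side',(-.0185,-.04,.055),S((272,492))),('side',(.0185,-.04,.055),S((334,493))),('side',(-.03,-.048,.006),S((245,563))),('side',(.03,-.048,.006),S((350,556)))]
p,r=fit(hol,[.53,-.03,0]);print(p,np.round(r,1).tolist())
np.save('q.npy',q);np.save('p.npy',p)
t=cv2.imread('pics/top0_raw.png');s=cv2.imread('pics/side0_raw.png')
A=cv2.resize(t[140:210,222:392],None,fx=4.7,fy=4.7,interpolation=cv2.INTER_CUBIC);B=cv2.resize(s[185:365,230:350],None,fx=3.33,fy=3.33,interpolation=cv2.INTER_CUBIC)
G=[(q,rect(.062,.102,.032)),(q,rect(.029,.011,.04,0,-.008)),(q,rect(.029,.011,.04,0,-.058)),(q,rect(.019,.007,.079,0,.056)),(q,rect(.025,.023,.043,0,.056)),(p,rect(.03,.048,.006)),(p,rect(.0185,.04,.055)),(p,rect(.0085,.032,.055)),(p,rect(.009,.0265,.15)),(p,rect(.009,.028,.182))]
for a,pts in G:
    for n,I,o,k in(('top',A,[222,140],4.7),('side',B,[230,185],3.33)):
        u=(wire(n,a,pts)-o+.5)*k-.5;cv2.polylines(I,[np.round(u*8).astype(int)],True,(255,0,255),1,cv2.LINE_AA,3)
cv2.imwrite('pics/o1.png',np.vstack([A[:, :799],np.pad(cv2.resize(B,None,fx=.45,fy=.45),((0,0),(0,799-int(round(B.shape[1]*.45))),(0,0)))])[:600])
cv2.imwrite('pics/o2.png',np.hstack([cv2.resize(A[:,:410],None,fx=1,fy=1)[:600],]))
H=np.zeros((600,800,3),np.uint8);H[:,400:]=B[:599+1][:600,:400] if B.shape[0]>=600 else np.pad(B,((0,600-B.shape[0]),(0,0),(0,0)))[:,:400]
H[:300,:400]=A[20:320,20:420];H[300:,:400]=np.pad(A[29:329,399:799],((0,300-len(A[29:329])),(0,0),(0,0)));cv2.imwrite('pics/o3.png',H)
E
python3 m.py
```

```text
[0.53020619 0.19403825 0.07962129] [[-0.9, -0.2], [0.6, 1.1], [1.2, -0.4], [-0.2, 0.1], [-0.0, -0.1], [-0.6, 0.1], [-1.3, -0.6], [-0.3, 0.3], [1.4, -1.4], [-0.0, -0.8], [0.6, 1.3]]
[ 0.53214471 -0.04418902 -0.07811702] [[-0.2, -1.1], [-1.4, 0.3], [-0.1, -0.2], [0.1, -0.2], [0.3, -1.2], [0.1, -0.0], [-1.3, -0.7], [-1.1, 2.4], [1.2, -0.0], [-0.8, 0.9], [0.4, -0.5]]
```

View pics/o3.png

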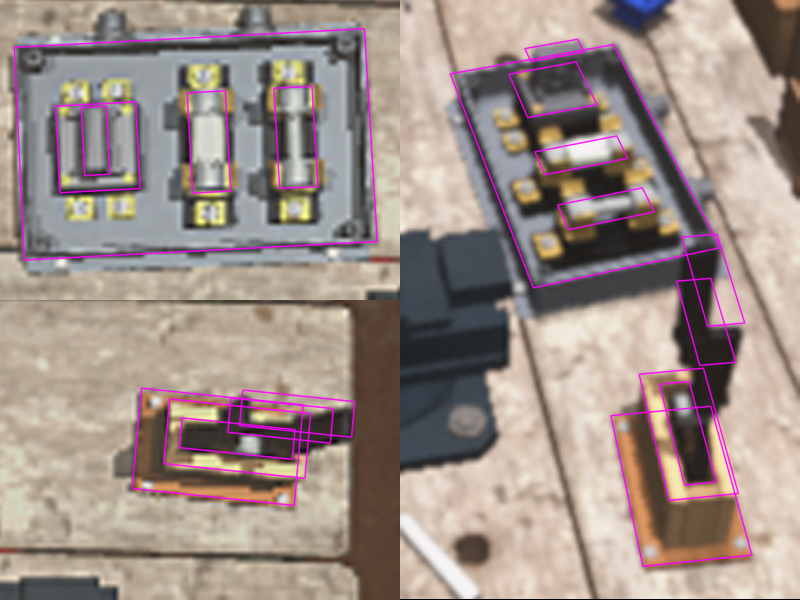

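The overlay agrees to about 1 px (about 2 mm) for the box, the holder and the puller's handle ends. Next I pull the plug. The fingers open only 34 mm, so they stay clear of the fuse.

```bash
cat >> fit.py <<'E'
def R(yaw):
    c,s=np.cos(yaw),np.sin(yaw);return np.array([[c,s,0],[s,-c,0],[0,0,-1.]])
def pt(q,x,y,z):
    c,s=np.cos(q[2]),np.sin(q[2]);return np.array([q[0]+c*x-s*y,q[1]+s*x+c*y,z])
def st(m=''):
    s=robot.get_state();print(m,round(s['time'],2),np.round(s['ee_pos'],4),'F',np.round(s['force'],1),'op',round(s['opening'],4))
E
python3 - <<'E'
from fit import *
q=np.load('q.npy');p=np.load('p.npy');k=.64
for n,u,z in [('spot',(318,268),0),('hole',(341,285),0),('orange',(283,280),.01),('blue low',(318,239),.01),('pliers',(312,336),.01),('boxL',(359,290),.01)]: print(n,ray('top',np.array(u)*k,z))
for n,P,Y in [('plug',pt(q,0,.056,.069),q[2]),('fuse',pt(q,0,-.008,.172),q[2]),('pul',pt(p,0,0,.15),p[2])]:
    j=robot.ik(P,R(Y));print(n,P,None if j is None else np.round(j,2))
j0=robot.get_state()['qpos']
robot.move_linear([.22,-.585,.36],velocity=.25)
robot.gripper_to(.034)
robot.move_ptp(np.array([.45,-.1,.36]),R(q[2]));st('mid')
f=pt(q,0,.056,.14)
robot.move_ptp(f,R(q[2]));st('above')
for n in('top','side'): cv2.imwrite(f'pics/{n}1.png',robot.grab_frame(n)[:,:,::-1])
u=proj('top',f)[0].astype(int);v=proj('side',f)[0].astype(int);print(u,v)
a=cv2.imread('pics/top1.png')[140:210,215:305];b=cv2.imread('pics/side1.png')
b=b[v[1]-60:v[1]+60,v[0]-45:v[0]+45]
cv2.imwrite('pics/o4.png',np.hstack([np.pad(cv2.resize(a,(400,311)),((0,222),(0,0),(0,0))),cv2.resize(b,(400,533))]))
E
```

```text
spot [0.53681377 0.37269928 0.        ]
hole [0.50727987 0.33030547 0.        ]
orange [0.51267102 0.43282308 0.01      ]
blue low [0.58781572 0.37311761 0.01      ]
pliers [0.41466743 0.37750695 0.01      ]
boxL [0.49844624 0.29692856 0.01      ]
plug [0.52575211 0.24986083 0.069     ] [-0.02  0.62 -0.63  1.82  0.47  0.85 -2.37]
fuse [0.53084249 0.18606359 0.172     ] [ 0.23  0.48 -0.8   1.8   0.4   1.03 -2.22]
pul [ 0.53214471 -0.04418902  0.15      ] [ 0.33  0.37 -0.37  1.9   0.17  0.9  -1.77]
mid 3.76 [ 0.45   -0.1008  0.36  ] F [ 0.   0.7 -0.2] op 0.0343
above 5.31 [0.5265 0.2488 0.1404] F [0.3 0.  0.4] op 0.0339
[245 171] [276 178]
```

View pics/o4.png

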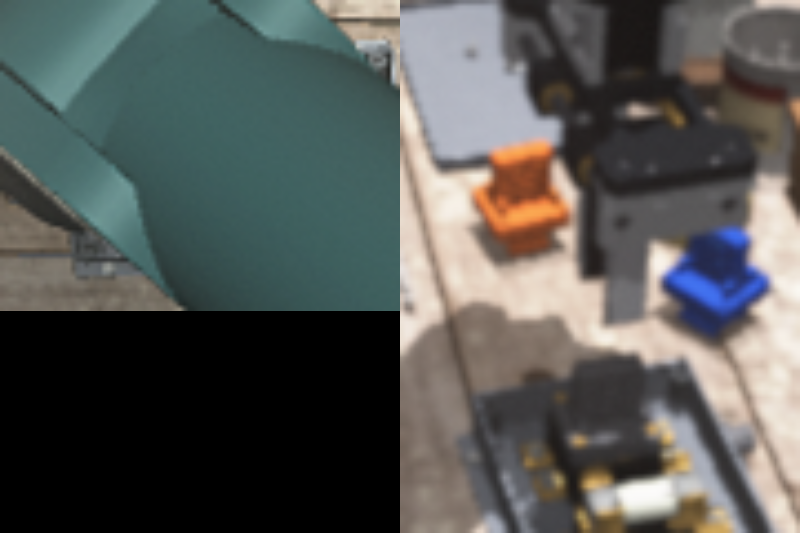

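The side view shows the closed-down fingers, with the near tip at (625,320), directly above the plug's fin at (608,395). The blue plug (715,280) and orange plug (520,195) are well clear. The top view is blocked by the arm.

Run:
```python
from fit import *
q=np.load('q.npy')
hit=robot.move_linear(pt(q,0,.056,.069),velocity=.08,threshold=8);st(f'down {hit}')
if hit: raise SystemExit
robot.gripper_to(.005);st('grip')
robot.move_linear(pt(q,0,.056,.105),velocity=.04);st('pulled')
robot.move_linear(pt(q,0,.056,.16),velocity=.12);st('up')
cv2.imwrite('pics/side2.png',robot.grab_frame('side')[:,:,::-1])
if robot.get_state()['opening']<.010: raise SystemExit
robot.move_linear([.53,.372,.15],velocity=.15)
hit=robot.move_linear([.53,.372,.058],velocity=.06,threshold=4);st(f'set {hit}')
```

```text
down False 6.44 [0.526  0.25   0.0694] F [1.3 0.1 0.3] op 0.0339
grip 6.89 [0.5259 0.25   0.0692] F [0.4 0.2 1.6] op 0.0139
pulled 7.94 [0.5257 0.2498 0.1048] F [-0.7  0.6 -0.3] op 0.014
up 8.55 [0.5257 0.2496 0.1596] F [-0.7 -0.3 -1.6] op 0.0136
set True 10.98 [0.5299 0.372  0.0596] F [-1.2 -1.4  7.2] op 0.0138
```

Run:
```python
from fit import *
p=np.load('p.npy')
robot.gripper_to(.03)
robot.move_linear([.53,.372,.14],velocity=.12)
robot.move_linear([.53,.372,.27],velocity=.25)
robot.gripper_to(.08)
robot.move_ptp(pt(p,-.02,0,.27),R(p[2]));st('over')
robot.move_linear(pt(p,0,0,.225),velocity=.15);robot.pause(.2);st('above puller')
for n in('top','side'): cv2.imwrite(f'pics/{n}3.png',robot.grab_frame(n)[:,:,::-1])
s=cv2.imread('pics/side3.png');
u=np.array([proj('side',pt(p,0,y,.206))[0] for y in(-.04,.04)]);print(u)
a=s[180:380,190:350];t=cv2.imread('pics/top3.png')[130:210,170:390]
cv2.imwrite('pics/o5.png',np.hstack([cv2.resize(a,(400,500)),np.pad(cv2.resize(t,(400,145)),((0,355),(0,0),(0,0)))]))
```

```text
over 15.39 [ 0.5125 -0.0416  0.2701] F [ 0.2 -0.5  0.3] op 0.08
above puller 16.07 [ 0.5323 -0.0441  0.2259] F [-0.2 -0.   0.6] op 0.0799
[[331.16299134 278.27522021]
 [319.25336141 240.09126888]]
```

View pics/o5.png

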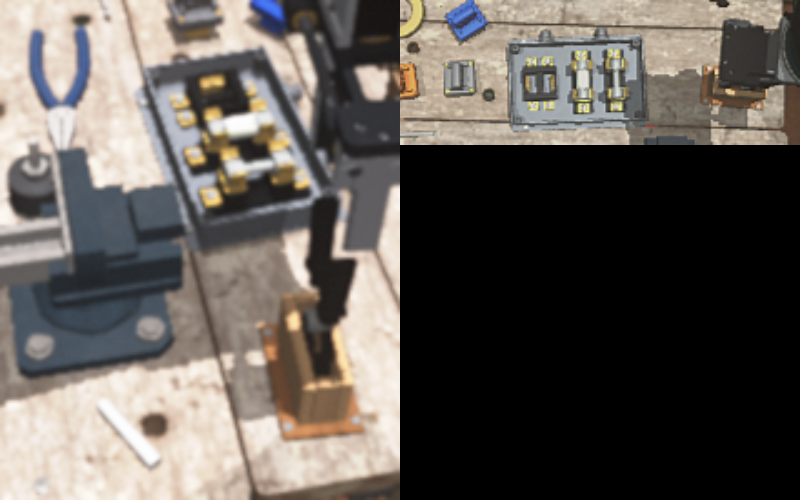

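The top crop shows the grey plug standing at (460,77), left of the box with a gap. The socket (540,83) is empty and dark, and the fuse and link are still seated. Before gripping the puller I refine its x numerically.

Run:
```python
from fit import *
p=np.load('p.npy');q=np.load('q.npy')
g=cv2.cvtColor(cv2.imread('pics/side0_raw.png'),cv2.COLOR_BGR2GRAY).astype(float)
for z in(.18,.17,.16,.15,.14):
    y=-.0265-(z-.15)*.05
    e=wire('side',p,[(-.009,y,z),(.009,y,z)]);r=int(round(e[:,1].mean()));row=g[r,300:350]
    d=np.where(row<60)[0]+300;print(z,r,np.round(e[:,0],1),d.min() if len(d) else None,d.max() if len(d) else None, row[10:45:1].astype(int).tolist() if z in(.16,) else '')
h=cv2.imread('pics/top0_raw.png');gt=cv2.cvtColor(h,cv2.COLOR_BGR2GRAY)
for z,y in((.18,-.027),(.165,-.026)):
    e=wire('top',p,[(-.009,y,z),(.009,y,z)]);c=int(round(e[:,0].mean()));print(z,np.round(e,1).tolist(),c,gt[162:186,c].tolist())
# fuse white body in both views
for n,f,roi in(('top','top0_raw',(262,160,282,190)),('side','side0_raw',(270,215,305,245)),('top','top3',(262,160,282,190)),('side','side3',(270,215,305,245))):
    im=cv2.imread(f'pics/{f}.png').astype(int);x0,y0,x1,y1=roi;w=im[y0:y1,x0:x1];m=(w.min(2)>185)
    yy,xx=np.nonzero(m);print(f,m.sum(),xx.mean()+x0,yy.mean()+y0,'range',xx.min()+x0,xx.max()+x0,yy.min()+y0,yy.max()+y0,'pred',wire(n,q,[(0,-.008,.04),(0,-.008,.049)]).round(1).tolist())
```

```text
0.18 283 [321.7 332.9] 313 322 
0.17 287 [321. 332.] 314 330 
0.16 290 [320.2 331.2] 315 330 [225, 223, 212, 155, 72, 36, 34, 33, 34, 34, 34, 33, 34, 34, 34, 35, 34, 35, 33, 33, 43, 99, 170, 205, 215, 213, 201, 193, 197, 201, 198, 187, 174, 141, 108]
0.15 294 [319.5 330.4] 316 329 
0.14 297 [318.8 329.6] 318 328 
0.18 [[380.5, 174.9], [381.2, 167.3]] 381 [140, 129, 126, 130, 137, 145, 143, 75, 46, 44, 46, 46, 42, 50, 87, 115, 110, 104, 98, 101, 105, 104, 110, 108]
0.165 [[378.3, 175.5], [378.9, 168.0]] 379 [173, 165, 169, 166, 180, 188, 212, 88, 38, 49, 52, 51, 55, 45, 92, 198, 200, 180, 165, 175, 171, 161, 169, 187]
top0_raw 72 270.15277777777777 173.59722222222223 range 268 273 160 189 pred [[270.2, 173.9], [270.3, 173.6]]
side0_raw 130 288.5769230769231 230.26923076923077 range 275 304 225 244 pred [[283.9, 231.1], [284.1, 228.2]]
top3 82 270.4268292682927 173.3170731707317 range 268 281 160 189 pred [[270.2, 173.9], [270.3, 173.6]]
side3 192 288.953125 230.82291666666666 range 274 304 215 244 pred [[283.9, 231.1], [284.1, 228.2]]
```

Against the images, the handles sit about 2 mm nearer the robot than the fit, so I grip with that offset. The fingers close only to 49 mm so the jaws stay open.

Run:
```python
from fit import *
p=np.load('p.npy');q=np.load('q.npy')
g=pt(p,-.002,0,.15)
robot.gripper_to(.085)
hit=robot.move_linear(g,velocity=.08,threshold=6);st(f'down {hit}')
if hit: raise SystemExit
robot.gripper_to(.049);st('grip')
robot.move_linear(g+[0,0,.06],velocity=.06);st('lift')
robot.move_linear(g+[0,0,.13],velocity=.12);st('up')
f=pt(q,0,-.008,.27)
robot.move_linear(f,velocity=.12,frame=R(q[2]));
robot.move_linear(pt(q,0,-.008,.205),velocity=.12);robot.pause(.3);st('above fuse')
for n in('top','side'): cv2.imwrite(f'pics/{n}4.png',robot.grab_frame(n)[:,:,::-1])
s=cv2.imread('pics/side4.png')
cv2.imwrite('pics/o6.png',cv2.resize(s[130:270,225:345],(600,700))[100:])
print(proj('side',pt(q,0,-.008,.061)),proj('side',pt(q,0,-.008,.205)))
```

```text
down False 17.58 [ 0.5305 -0.044   0.1504] F [ 0.2 -1.   1.1] op 0.0849
grip 18.31 [ 0.5309 -0.044   0.1509] F [-0.3  0.5 11.1] op 0.0495
lift 19.46 [ 0.53   -0.0441  0.2096] F [ 0.1  0.1 -1. ] op 0.0484
up 20.19 [ 0.5298 -0.0441  0.2793] F [ 0.4  0.2 -2. ] op 0.0488
above fuse 23.25 [0.531  0.1861 0.2054] F [-0.2  0.2 -1.8] op 0.0492
[[284.41117508 224.29269167]] [[288.1199148  172.08043594]]
```

View pics/o6.png

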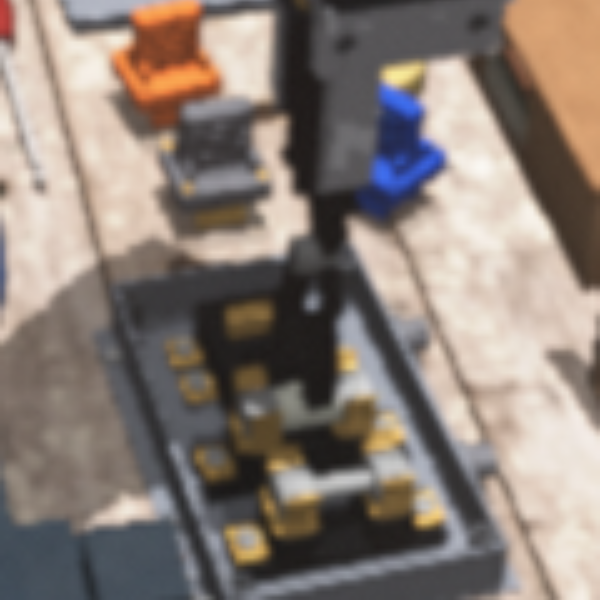

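The side crop shows the puller upright in the fingers, with its rivet glint at (313,300) and the near jaw bottom at (320,405) over the white ceramic body. The fuse's outer cap ends are at 238 and 372. I compare these with predictions before descending.

Run:
```python
from fit import *
q=np.load('q.npy')
C=lambda u:np.round((u-[225,130])*5-[0,100],0).tolist()
W=lambda *P:C(wire('side',q,list(P)))
print('rivet',W((-.008,-.008,.135),(0,-.008,.135)))
print('jaw bottom near',W((-.0065,-.03,.061),(.0065,-.03,.061),(-.0065,-.023,.061),(.0065,-.023,.061)))
print('handle top',W((-.009,-.034,.237),(.009,-.034,.237)),'handle low/near finger tip',W((-.008,-.034,.186),(.008,-.034,.186)))
print('fuse ends',W((-.029,-.008,.045),(.029,-.008,.045)),'link',W((-.029,-.058,.045),(.029,-.058,.045)),'box corner',W((.062,.102,.032),(-.062,-.102,.032)))
s=cv2.imread('pics/side4.png');print(s[205:215,284:292].max(2))
```

```text
rivet [[288.0, 247.0], [306.0, 244.0]]
jaw bottom near [[299.0, 409.0], [328.0, 403.0], [294.0, 398.0], [322.0, 392.0]]
handle top [[320.0, 87.0], [365.0, 80.0]] handle low/near finger tip [[315.0, 191.0], [353.0, 184.0]]
fuse ends [[233.0, 410.0], [357.0, 385.0]] link [[268.0, 491.0], [396.0, 464.0]] box corner [[343.0, 240.0], [223.0, 605.0]]
[[ 38  39  40  45  42  36  33  33]
 [ 33  31  39  50  46  36  33  35]
 [ 31  32  44  61  53  37  32  35]
 [ 30  37  62  90  78  45  35  32]
 [ 31  47  96 129 109  62  38  32]
 [ 32  58 125 149 118  60  35  32]
 [ 31  54 114 135 102  51  34  34]
 [ 32  38  59  67  52  36  32  34]
 [ 33  32  33  33  31  31  31  40]
 [ 34  32  34  32  33  31  30  50]]
```

Heights agree, so there has been no slip. The fuse lies about 1.5–2 mm further in +x than the jaws, so I correct by 1.5 mm and descend with a force guard.

Run:
```python
from fit import *
q=np.load('q.npy')
robot.move_linear(pt(q,.0015,-.008,.19),velocity=.05)
st('pre')
hit=robot.move_linear(pt(q,.0015,-.008,.172),velocity=.03,threshold=4);st(f'down {hit}')
robot.pause(.2);st()
cv2.imwrite('pics/side5.png',robot.grab_frame('side')[:,:,::-1])
s=cv2.imread('pics/side5.png');cv2.imwrite('pics/o7.png',cv2.resize(s[175:265,240:340],(660,594),interpolation=cv2.INTER_CUBIC))
```

```text
pre 23.8 [0.5322 0.1862 0.1897] F [ 0.   0.4 -1. ] op 0.0491
down False 24.55 [0.5324 0.1863 0.1721] F [ 1.2  0.2 -1.4] op 0.0492
 24.75 [0.5324 0.1862 0.1722] F [-0.4  0.7 -2.2] op 0.0492
```

View pics/o7.png

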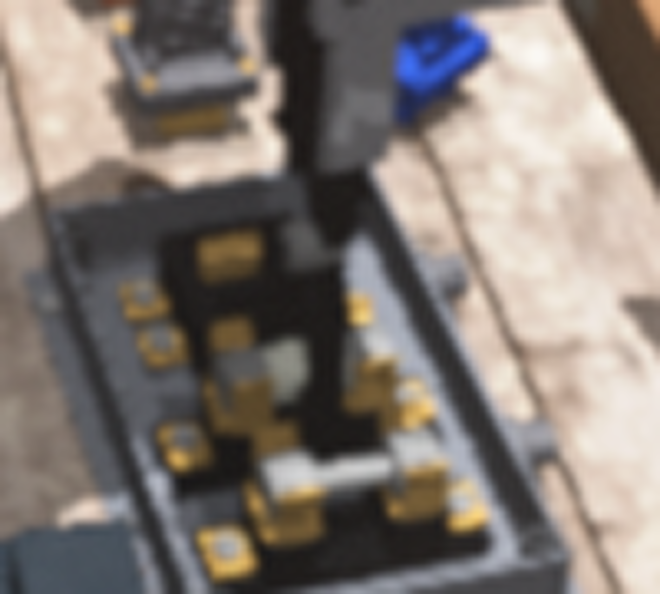

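The near jaw covers the middle of the ceramic (305–345). After the parallax of about 20 px for its nearer side, its centre is about 305. The caps' outer ends (208, 397) put the fuse centre at about 303, so it is centred and no contact force shows. Squeeze and draw.

Run:
```python
from fit import *
q=np.load('q.npy')
robot.gripper_to(.030);robot.pause(.3);st('squeeze')
robot.move_linear(pt(q,.0015,-.008,.2),velocity=.03);st('draw')
robot.move_linear(pt(q,.0015,-.008,.32),velocity=.1);robot.pause(.3);st('up')
for n in('top','side'): cv2.imwrite(f'pics/{n}6.png',robot.grab_frame(n)[:,:,::-1])
s=cv2.imread('pics/side6.png');cv2.imwrite('pics/o8.png',cv2.resize(s[90:270,225:345],(400,600),interpolation=cv2.INTER_CUBIC))
```

```text
squeeze 25.48 [0.5326 0.1864 0.1724] F [-0.4 -0.6  5.3] op 0.0382
draw 26.57 [0.5323 0.1861 0.1998] F [ 0.7 -0.1 -2.7] op 0.0376
up 28.22 [0.5323 0.1862 0.3198] F [ 0.  -0.5 -1.3] op 0.0378
```

View pics/o8.png

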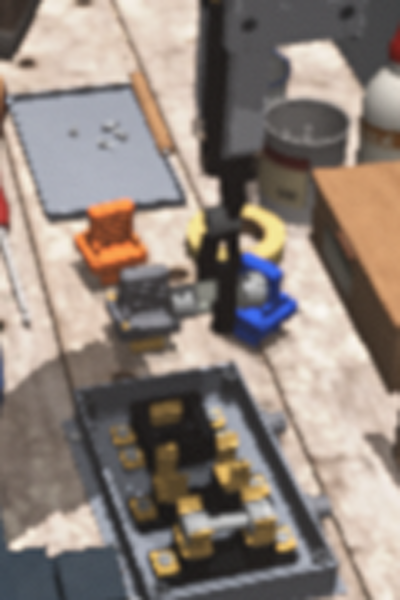

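The side crop shows the fuse clamped in the jaws: white ceramic at (193,298) and the right cap at (253,290). Way 0 is empty, the link is still in way 1 at (225,522), and the grey plug stands on the bench behind.

Run:
```python
from fit import *
robot.pause(.7);st('before')
a=cv2.imread('pics/side6.png');b=robot.grab_frame('side')[:,:,::-1]
print('max change',np.abs(a.astype(int)-b)[90:270,225:345].max(2).mean())
robot.sign_off()
```

```text
before 29.02 [0.5323 0.1862 0.32  ] F [ 0.6 -0.2 -1.9] op 0.0382
max change 1.1369907407407407
the job is handed in; nothing more can be done
```

The job is done and handed in at about 29 s on the robot's clock. I pulled the isolating plug first and stood it on the bench left of the box at about (0.53, 0.37). Then I took the puller from its holder, closed its jaws on the white fuse in way 0 and drew it straight up.

**Last checks:**
- **Fuse:** it is held still in the jaws with its centre about 0.19 m above the bench, touching nothing. The tool pose and the camera picture were steady for 0.8 s before hand-in, and the grip opening held at 38 mm.
- **Box and plug:** the link is still seated in way 1, way 0 is empty and the plug is standing on the bench.
- **Forces:** the readings I printed stayed at or below about 11 N; the highest came as the fingers closed on the handles.

**Disagreements between readings:**
- **Cameras:** the side camera placed the fuse about 2–3 mm further in +x than the top-camera fit. I split the difference with a 1.5 mm correction before closing the jaws.
- **Handle width:** the opening settled at 38 mm, where the description gives 36 mm for jaws shut on a 20 mm bar. The fuse is held all the same.

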